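# Box up the low badge dies and log the tub at the roller switch

### The job

Take the two dies that are too tall for the tub out of it and stand them upright in the shallow wooden tray, leaving the two low ones in, then put the lid fully home on the tub. Only once the lid is on, log the tub by swinging the limit switch's roller lever sideways, away from its stop pin, until it trips and holding it there a moment, without straining it towards its far stop, and let it spring back. Leave everything else on the table where it is.

Things in the scene. Friction and masses are not known exactly. Their poses are not given: they have to be found in the camera images.
- tub: Open grey plastic tub, 150 (its x) x 110 (its y) x 60 tall, walls and floor 4 mm thick, fixed to the table. Origin: centre of the underside. It holds four steel dies standing in a two-by-two arrangement, at about x = +-36, y = +-26 mm from its centre; which die is where varies.
- lid: Loose grey lid, 0.2 kg: plate 156 (x) x 116 (y) x 5 mm; stepped plug below, 134 x 94 x 6 then 128 x 88 x 4 deep, 4 mm free all round in the tub's mouth, either way round; contents over 50 mm above the tub's underside stop it. Origin: centre of the plate's underside, 60 mm above the tub's origin when seated. Starts flat on the table. Bar handle along its x: 70 long, 14 thick, top 50 mm above origin.
- tray: Shallow open wooden tray, 190 (x) x 120 (y) mm, walls 18 tall, floor and walls 5 mm thick, fixed to the table. Origin: centre of the underside. Empty at the start.
- die_a: Tall steel die, 105 mm high: foot 38 dia and 14 high, round shank 30 dia above 18 mm. Origin: centre of its underside; z up its axis. Stands in the tub, sticking out above the rim.
- die_b: Tall steel die, as die_a but 90 mm high. Origin: centre of its underside.
- die_c: Low steel die, 38 dia, 35 mm high, standing in the tub below the rim. Origin: centre of its underside.
- die_d: Low steel die, the same as die_c.
- switch: Grey limit switch fixed to the table: foot 60 x 80 mm, housing 40 x 44, top at 80 mm. Origin: centre of its underside. The lever stands upright before the housing's -x face, in the plane x = -26 mm, on a pivot at 65 mm height. A short dark stop pin on that face (y = -9.5 mm, height 77) keeps it from swinging to -y: it swings sideways to the switch's +y only, away from the pin.
- roller (a point): Centre of the black roller at the lever's upper end: 20 dia, 12 mm wide (along the switch's x), 60 mm from the pivot, 125 mm above the table at rest. Its axes: x as the switch's x; y sideways, the way the lever swings (at rest).
- lever (a joint): Angle of the roller lever, rad: 0 upright against its stop pin, growing as it leans to the switch's +y. Sprung back to 0 (about 1.5 N at the roller to start, 3.5 N at the trip). It trips at 0.45 rad (26 degrees, roller 26 mm sideways); beyond 0.95 rad (54 degrees) it is strained; hard stop at 1.1.
- glue: Bystander: white glue bottle, 28 dia, 80 tall, standing (mm). Origin: centre of its underside.
- tape: Bystander: small clear ring of tape, 46 dia, 24 tall, lying flat (mm). Origin: centre of its underside.
- jar: Bystander: glass jar with steel cap, 66 dia, 85 tall (mm). Origin: centre of its underside.
- stapler: Bystander: black stapler, 140 x 34 x 43 tall (mm). Origin: centre of its underside.
- cup: Bystander: blue ceramic cup, 68 dia, 85 tall (mm). Origin: centre of its underside.
- blanks: Bystander: aluminium disc stack, 38 dia, 22 tall, on the table beside the switch, on the stop-pin side, 95 to 115 from its centre (mm). Origin: centre of its underside.
- spool: Bystander: wooden spool, 36 dia, 40 tall, on the table beside the switch on the side to which the lever swings, 100 to 120 from its centre (mm). Origin: centre of its underside.
Things that resemble listed ones, but are neither listed nor needed, are in the scene too. Leave any green or pink look-alike of the lid alone.

How it is judged:
On the way, in this order (a step that is already met when the one before it is completed fails the run):
1. both tall dies stand upright in the tray (x of die_a in the frame of tray between -0.08 and 0.08 m and y of die_a in the frame of tray between -0.045 and 0.045 m and z of each of die_a, die_b in the frame of tray below 0.01 m and angle between each of die_a, die_b's own z axis and vertical below 0.1 rad and x of die_b in the frame of tray between -0.08 and 0.08 m and y of die_b in the frame of tray between -0.045 and 0.045 m), for 0.2 s.
2. the lid is seated on the tub (z of lid in the frame of tub between 0.057 and 0.0625 m and horizontal distance between lid and tub below 0.006 m and angle between the z axis of lid and the z axis of tub, either way round below 0.03 rad and angle between the x axis of lid and the x axis of tub, either way round below 0.08 rad), for 0.2 s.
3. the roller lever is tripped and held (0.45 rad or more) (value of joint lever above 0.45 rad), for 0.2 s.
At the end, for the whole second after the job is handed in: Both tall dies stand upright (within 0.1 rad) on the tray's floor, at rest; the two low dies are in the tub; the lid is seated on the rim (height within about 3 mm, centred within 6 mm, level within 0.03 rad, square within 0.08 rad); the roller lever is back within 0.1 rad of upright (all of step 1 and all of step 2 and x of die_c in the frame of tub between -0.07 and 0.07 m and y of die_c in the frame of tub between -0.05 and 0.05 m and z of die_c in the frame of tub between 0 and 0.045 m and x of die_d in the frame of tub between -0.07 and 0.07 m and y of die_d in the frame of tub between -0.05 and 0.05 m and z of die_d in the frame of tub between 0 and 0.045 m and value of joint lever below 0.1 rad and linear speed of each of die_a, die_b, lid below 0.02 m/s); the robot touches nothing.
It fails at once if the lever is tripped while the lid is not on (value of joint lever above 0.45 rad and not (z of lid in the frame of tub between 0.057 and 0.0625 m and horizontal distance between lid and tub below 0.006 m and angle between the z axis of lid and the z axis of tub, either way round below 0.03 rad and angle between the x axis of lid and the x axis of tub, either way round below 0.08 rad)).
It fails at once if the lever is strained beyond 0.95 rad (value of joint lever above 0.95 rad).
It fails at once if a bystander is disturbed (moved more than 25 mm) (distance of any of glue, tape, jar, stapler, cup, blanks, spool from where it was at the start of the episode above 0.025 m).
It also fails if it takes over 72 s, if anything falls off the work surface, if the arm or the gripper's body presses on something with over 40 N, if the wrist force passes 120 N, or if a joint passes its speed limit or range.

### The arm

A 6-joint arm with a two-finger parallel gripper is mounted at the origin on the work surface. World frame = base frame: x ahead of the robot, y to its left, z up, the work surface at z = 0. Lengths are in m, angles in rad, forces in N, time in s.
With the tool pointing down it reaches from about 0.2 to 0.875 m from the base axis. Payload 3.4 kg.
Tool frame: the origin (TCP) lies between the finger pads; the fingertips stand 25 mm ahead of it and the grasp point (between the pads) lies 6 mm ahead of it (r.nose_length is the z of the fingertips in the tool frame, in m); z points along the fingers, y is the line along which they close (so a half turn about z gives the same grasp; the last joint's range is limited). The gripper opens to 94 mm and grips with 3 to 60 N. Pads are 16 mm wide; open, the fingers measure 119 mm over their backs; the gripper's body (75 mm by 177 mm) begins 78 mm behind the grasp point.
Start: joints at [-1.391, 0.276, 1.505, -0, 1.361, -0.121], TCP at [0.17, -0.549, 0.206] pointing down, gripper open.
Joint ranges: [-2.89, 2.89], [-0.75, 2.08], [0.22, 2.7], [-1.18, 4.32], [0.11, 2.71], [-2.7, 2.7]. Speed limits (rad/s): [2.57, 2.57, 3.14, 3.14, 3.14, 3.14].

### API

Orientations are given as a unit quaternion [w, x, y, z].
In Python, from plant import r, gripper_to, inverse_kinematics, vision, models, telemetry gives the robot as it stands. Calls block until the motion is done:
- r.move_to(position, orientation): joint-space move of the TCP to a pose.
- r.move_l(position, rot=None, vel=0.15, guard=None): straight line of the TCP; rot=None keeps the orientation; vel is the mean speed in m/s. With guard (N) it stops when the force on the tool has changed by that much, and returns True; else False.
- r.movej(angles): joint-space move.
- gripper_to(opening, f_grip=None): finger opening in m; f_grip is the grip in N (None keeps the last); returns when the fingers have stopped.
- r.hold(seconds).
- inverse_kinematics(position, orientation): joint angles nearest the present ones, or None.
- vision.snapshot(name): name is "scene" or "top"; returns the picture (480x640x3 uint8, red, green, blue); there is no depth.
- vision.get_calibration(name): a dict with "fx", "fy", "cx", "cy" (pixels), "position" and "orientation" of the camera in the world. Camera axes: x right, y down, z forward; pixel columns grow to the right and rows downward; lengths in m; the calibration is good to about 2 mm. A picture is of the moment at which its call begins. get_calibration takes no time and is no camera call.
A pose or a line that the arm cannot do raises r.PlanningError and nothing moves.
- r.sign_off(): hands the job in; it is judged then, once.
Trained networks look in the newest picture that a camera, given by its name, has taken for a name from the list of things; names that differ only in an ending like _2 or _b are one class to them, and where a whole thing is asked for, a point or a joint stands for the part that bears it (a point fixed in the world has none). Each returns a list of dicts, best first, with "score" (0 to 1); they miss things now and then, are a little off and sometimes report something else, mostly with a low value. They report only what shows in the picture. A call takes as long as a camera call. They do not tell look-alikes from the thing itself.
- models.boxes_of(thing, camera): "at" ([x, y, z] in m, in world coordinates, good to about 4 mm: the middle of the surface that is visible of it).
- models.regions_of(thing, camera): "pixels" (480x640 bool, what is visible of it).
- models.mark_of(thing, camera): "at" ([x, y, z] in m, in world coordinates, good to about 4 mm: a listed point, or the origin of a listed thing).
Readings, each from a call of its own:
- telemetry.current_t(): time.
- telemetry.current_joints(): joint angles.
- telemetry.current_dq(): joint speeds.
- telemetry.current_joint_efforts(): joint torques, N m.
- telemetry.current_ee_pos(): TCP position.
- telemetry.current_tool_rot(): TCP orientation.
- telemetry.current_wrist_force(): force on the tool from outside, world axes, zero at the start.
- telemetry.current_torque(): the same for the moment, N m.
- telemetry.current_opening(): finger opening in m.
- telemetry.current_finger_force(): force on a finger pad.
Only numpy, scipy, OpenCV 4.12 (cv2) and the standard library are available. Lean on these libraries where they do the work, as an engineer would, in place of code of your own. Each camera call takes 0.05 s, during which the arm holds its last target. There are 200 camera calls.

## Working session

There is one attempt and no reset: what is moved stays moved. The work goes in short steps, each a Python script; the robot and the scene stay as the last script left them, time stands still between calls to the robot, and variables do not carry over. Pictures are saved under pics/ and viewed, at most 10 in all, crops included, and the job is handed in when it is done.

```bash
ls; mkdir -p pics; python3 - <<'E'
from plant import r, gripper_to, inverse_kinematics, vision, models, telemetry
import cv2,numpy as np
for c in ("scene","top"):
    im=vision.snapshot(c); cv2.imwrite(f"pics/{c}0.png",im[:,:,::-1])
    k=vision.get_calibration(c); print(c,{a:np.round(b,4).tolist() for a,b in k.items()})
    for t in "tub lid tray die_a die_c switch roller blanks spool glue tape jar stapler cup".split():
        print(t,[(np.round(d["at"],3).tolist(),round(d["score"],2)) for d in models.mark_of(t,c)][:6])
print(telemetry.current_t(), r.nose_length)
E
```

```text
pics
scene {'fx': 534.4185, 'fy': 534.4185, 'cx': 326.6914, 'cy': 239.0041, 'position': [1.1986, 0.0381, 1.0089], 'orientation': [-0.2301, 0.6257, 0.7044, -0.2437]}
tub [([0.468, 0.293, 0.002], 0.68)]
lid [([0.47, -0.008, 0.016], 0.97), ([0.206, -0.354, 0.009], 0.81), ([0.677, 0.126, 0.012], 0.8), ([0.201, 0.316, 0.004], 0.62)]
tray [([0.443, -0.287, 0.003], 0.71)]
die_a [([0.507, 0.312, 0.002], 0.96), ([0.433, 0.321, 0.001], 0.47), ([0.418, 0.279, 0.004], 0.41)]
die_c [([0.507, 0.312, 0.002], 0.96), ([0.433, 0.321, 0.001], 0.47), ([0.418, 0.279, 0.004], 0.41)]
switch [([0.686, -0.133, 0.002], 0.94)]
roller [([0.649, -0.131, 0.126], 0.65), ([0.467, 0.29, 0.002], 0.23)]
blanks [([0.681, -0.24, 0.001], 0.56)]
spool [([0.708, -0.03, -0.001], 0.76)]
glue [([0.403, 0.136, 0.005], 0.79)]
tape [([0.492, -0.139, 0.002], 0.8)]
jar [([0.635, 0.383, 0.001], 0.67), ([0.44, -0.288, 0.003], 0.3)]
stapler [([0.468, 0.29, 0.0], 0.74)]
cup []
top {'fx': 586.7359, 'fy': 586.7359, 'cx': 317.8886, 'cy': 239.1231, 'position': [0.2159, -0.0435, 1.6079], 'orientation': [0.0673, -0.6939, 0.7144, -0.0602]}
t
[... 328 characters left out ...]
), ([0.422, 0.274, 0.004], 0.53), ([0.431, 0.326, -0.001], 0.48)]
die_c [([0.502, 0.313, 0.005], 0.8), ([0.495, 0.256, 0.007], 0.68), ([0.422, 0.274, 0.004], 0.53), ([0.431, 0.326, -0.001], 0.48)]
switch [([0.686, -0.125, 0.0], 0.64), ([0.634, 0.38, 0.004], 0.22)]
roller [([0.648, -0.128, 0.126], 0.46), ([0.422, 0.275, 0.002], 0.28)]
blanks [([0.68, -0.234, -0.0], 0.43)]
spool [([0.71, -0.031, 0.005], 0.56), ([0.475, -0.006, 0.008], 0.44), ([0.433, 0.325, -0.0], 0.34)]
glue [([0.451, -0.288, -0.002], 0.74), ([0.398, 0.142, -0.0], 0.56)]
tape [([0.492, -0.135, 0.0], 0.57)]
jar [([0.63, 0.382, 0.001], 0.57)]
stapler [([0.673, -0.399, 0.001], 0.75)]
cup [([0.508, -0.463, -0.0], 0.91)]
1.5 0.025
```

View pics/scene0.png

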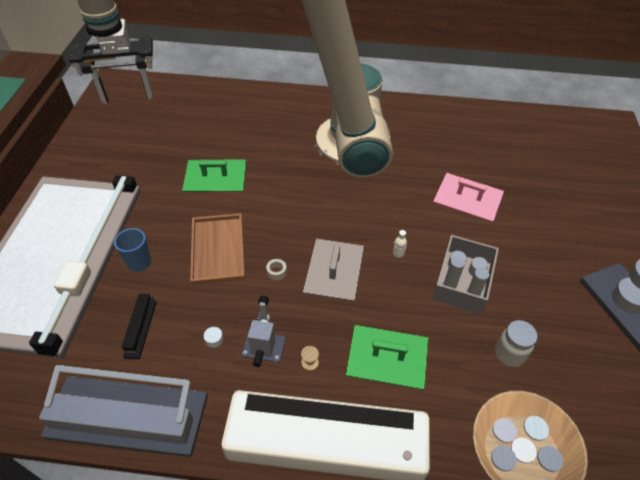

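View pics/top0.png

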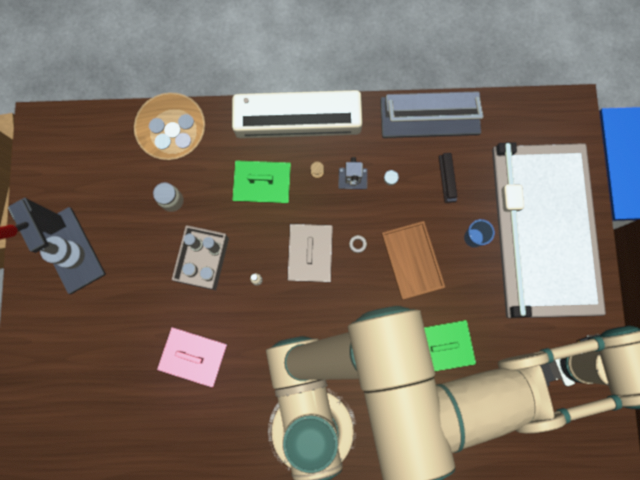

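```bash
cat > h.py <<'E'
from plant import r, gripper_to, inverse_kinematics, vision, models, telemetry
import cv2,numpy as np
from scipy.spatial.transform import Rotation as R
def cam(c):
    k=vision.get_calibration(c); q=k["orientation"]
    return k,R.from_quat([q[1],q[2],q[3],q[0]]).as_matrix(),np.array(k["position"])
def back(c,px,z):
    k,M,p=cam(c); px=np.atleast_2d(px).astype(float)
    d=np.c_[(px[:,0]-k["cx"])/k["fx"],(px[:,1]-k["cy"])/k["fy"],np.ones(len(px))]@M.T
    return p+d*((z-p[2])/d[:,2])[:,None]
def proj(c,P):
    k,M,p=cam(c); q=(np.atleast_2d(P)-p)@M
    return np.c_[q[:,0]/q[:,2]*k["fx"]+k["cx"],q[:,1]/q[:,2]*k["fy"]+k["cy"]]
def rect(c,mask,z):
    ys,xs=np.nonzero(mask); w=back(c,np.c_[xs,ys],z)[:,:2]
    (x,y),(a,b),t=cv2.minAreaRect((w*1000).astype(np.float32)); t=np.deg2rad(t)
    if a<b: a,b,t=b,a,t+np.pi/2
    return x/1000,y/1000,a,b,(t+np.pi/2)%np.pi-np.pi/2
def down(yaw): # tool z down, tool y along world yaw+90deg (closing axis)
    q=(R.from_euler('z',yaw)*R.from_euler('x',np.pi)).as_quat(); return [q[3],q[0],q[1],q[2]]
E
cat > m.py <<'E'
from h import *
top=vision.snapshot("top"); sc=vision.snapshot("scene")
for c in("top","scene"):
    for t,z in (("tub",.06),("lid",.015),("tray",.018)):
        for d in models.regions_of(t,c)[:5]:
            print(c,t,round(d["score"],2),np.round(rect(c,d["pixels"],z),3), d["pixels"].sum())
    for n in range(1):
        for d in models.regions_of("die_a",c)[:6]:
            ys,xs=np.nonzero(d["pixels"]); print(c,"die",round(d["score"],2),xs.min(),xs.max(),ys.min(),ys.max(),len(xs))
def crop(im,u,v,w=46,h=36): return cv2.resize(im[v-h:v+h,u-w:u+w],(400,300),interpolation=cv2.INTER_CUBIC)
a=np.vstack([np.hstack([crop(sc,467,272),crop(sc,262,335)]),np.hstack([crop(top,200,257),crop(top,353,172)])])
cv2.imwrite("pics/crop1.png",a[:,:,::-1])
E
python3 m.py
```

```text
top tub 0.91 [  0.456   0.284 153.627 122.749  -0.243] 1758
top lid 0.85 [ 4.69000e-01 -6.00000e-03  1.58273e+02  1.17254e+02 -6.80000e-02] 2380
top lid 0.84 [6.75000e-01 1.24000e-01 1.54777e+02 1.17859e+02 1.49900e+00] 2190
top lid 0.76 [  0.197   0.315 156.219 115.805   1.243] 2533
top lid 0.62 [  0.207  -0.373 120.619 115.754   0.161] 1899
top tray 0.71 [  0.441  -0.287 189.733 123.256   0.255] 3049
top die 0.78 184 202 234 251 229
top die 0.66 182 197 264 276 157
top die 0.59 202 221 237 256 244
top die 0.5 199 213 267 281 169
top die 0.48 464 494 221 247 622
scene tub 0.81 [  0.486   0.283 192.474 112.45   -0.239] 2465
scene tub 0.3 [ 6.7900e-01 -1.2200e-01  1.6016e+02  7.6193e+01 -1.6000e-02] 1602
scene lid 0.95 [  0.204   0.316 159.592 124.869   1.249] 2095
scene lid 0.83 [6.82000e-01 1.24000e-01 1.55133e+02 1.18101e+02 1.50000e+00] 3875
scene lid 0.7 [ 4.77000e-01 -7.00000e-03  1.58898e+02  1.15983e+02 -6.20000e-02] 2784
scene lid 0.56 [  0.213  -0.352 156.699 117.086  -1.439] 1873
scene lid 0.23 [  0.62    0.39  118.851  67.622  -0.499] 1390
scene tray 0.66 [  0.453  -0.286 201.952 120.874   0.247] 3491
scene die 0.78 468 487 257 275 226
scene die 0.77 443 464 257 287 408
scene die 0.66 466 488 268 295 385
scene die 0.4 448 466 251 264 101
```

View pics/crop1.png

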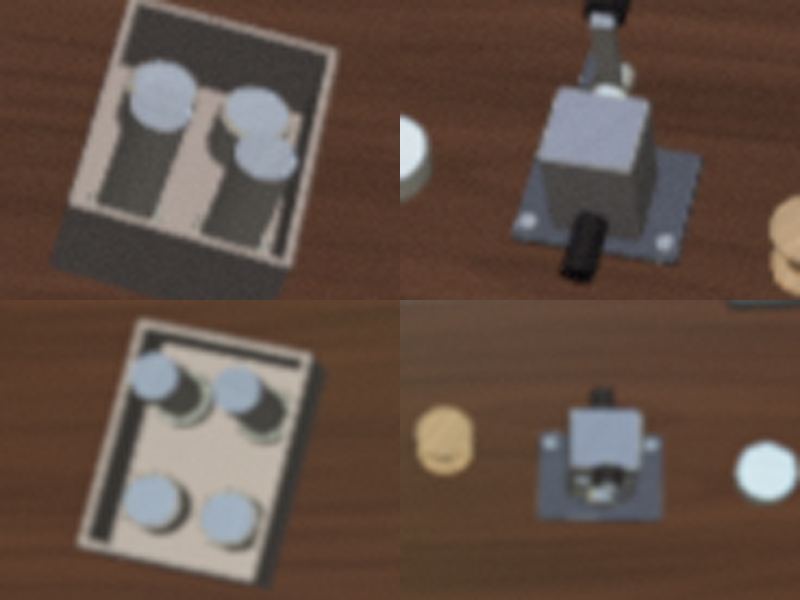

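The grey lid at scene (335,268) / top (310,252) is the right one. The green ones at (215,175) and (388,355) and the pink one at (470,196) are look-alikes. The crops show the tall dies at the tub's far end, top pixels (190,239) and (209,243). The lever stands upright at the switch's robot side, with the spool on +y and the blanks on -y.

```bash
cat > fit.py <<'E'
from h import *
from scipy.optimize import minimize
def sil(c,x,y,t,dx,dy,z0,z1,S=4):
    pts=np.array([[a*dx/2,b*dy/2,z] for a in(-1,1) for b in(-1,1) for z in(z0,z1)])
    pts[:,:2]=pts[:,:2]@np.array([[np.cos(t),np.sin(t)],[-np.sin(t),np.cos(t)]])+[x,y]
    p=cv2.convexHull(((proj(c,pts)+.5)*S).astype(np.float32))
    m=np.zeros((480*S,640*S),np.uint8); cv2.fillConvexPoly(m,np.round(p*16).astype(np.int32),1,shift=4); return m
def fit(masks,g,dims,S=4):
    T={}
    for c,m in masks.items():
        ys,xs=np.nonzero(m); h=cv2.convexHull(np.vstack([np.c_[xs+a,ys+b] for a in(0,1) for b in(0,1)]).astype(np.int32))
        M=np.zeros((480*S,640*S),np.uint8); cv2.fillConvexPoly(M,h*S,1); T[c]=M
    def cost(v):
        s=0
        for c,M in T.items():
            A=sil(c,v[0]/1000,v[1]/1000,v[2]/100,*dims); s-=(A&M).sum()/(A|M).sum()
        return s/len(T)
    x0=np.array([g[0]*1000,g[1]*1000,g[2]*100])
    o=minimize(cost,x0,method="Nelder-Mead",options=dict(initial_simplex=np.vstack([x0,x0+np.diag([6,6,5])]),xatol=.05,fatol=1e-5,maxiter=150))
    return np.array([o.x[0]/1000,o.x[1]/1000,o.x[2]/100]),o.fun
def near(t,c,g):
    best=None
    for d in models.regions_of(t,c):
        ys,xs=np.nonzero(d["pixels"]); w=back(c,[[xs.mean(),ys.mean()]],.02)[0,:2]
        if np.hypot(*(w-np.array(g[:2])))<.04: return d["pixels"]
E
python3 - <<'E'
from fit import *
vision.snapshot("top");vision.snapshot("scene")
for t,g,d in (("tub",(.466,.292,-.24),(.15,.11,0,.06)),("lid",(.471,-.006,-.065),(.156,.116,.01,.015)),("tray",(.446,-.287,.25),(.19,.12,0,.018)),):
    M={c:near(t,c,g) for c in("top","scene")}
    M={c:m for c,m in M.items() if m is not None}
    for k in list(M): print(t,k,*fit({k:M[k]},g,d))
    print(t,"both",*fit(M,g,d))
def tri(a,b):
    f=lambda z: back("top",[a],z)[0]-back("scene",[b],z)[0]
    o=minimize(lambda z:(f(z[0])**2).sum()*1e6,[.1],method="Nelder-Mead"); z=o.x[0]
    return back("top",[a],z)[0],back("scene",[b],z)[0]
print("P(+y)",tri((189.6,239.5),(481.9,273.7)));print("Q(-y)",tri((208.7,242.6),(458.3,258.8)))
print(telemetry.current_t())
E
```

```text
tub top [ 0.45973318  0.28967566 -0.230121  ] -0.9784621960486323
tub scene [ 0.46707923  0.2888371  -0.22393145] -0.964877203505615
tub both [ 0.46122945  0.2898129  -0.23083432] -0.9515677091189896
lid top [ 0.47065161 -0.00746076 -0.0698363 ] -0.9666481237989278
lid scene [ 0.47525229 -0.00529357 -0.07199161] -0.9592020242153029
lid both [ 0.47295833 -0.00707673 -0.05824779] -0.9450170523245337
tray top [ 0.44072463 -0.28881203  0.2459634 ] -0.9785642973200478
tray scene [ 0.4461391  -0.28776266  0.24438196] -0.9626271186440678
tray both [ 0.4434851  -0.28852546  0.24350989] -0.9570578984084872
P(+y) (array([0.50296571, 0.30689625, 0.08679688]), array([0.50321547, 0.31062241, 0.08679688]))
Q(-y) (array([0.48861654, 0.25141297, 0.11147461]), array([0.48884127, 0.25623919, 0.11147461]))
2.4
```

The two views put the tops at 111 mm (-y die, so die_a) and 87 mm (+y die, so die_b). Picking die_a first.

```bash
cat > a.py <<'E'
from h import *
import sys
tray=np.array([.4440,-.2885]); tt=.244
def bestdown(p,yaw):
    c=[(abs(j[5]),q) for q in (down(yaw),down(yaw+np.pi)) if (j:=inverse_kinematics(p,q)) is not None]
    return min(c,key=lambda a:a[0])[1]
def pick(x,y,z,up=.27,dz=0):
    q=bestdown([x,y,up],-.229+np.pi/2)
    gripper_to(.066); r.move_to([x,y,up],q); r.move_l([x,y,z+.03],vel=.25)
    print("guard",r.move_l([x,y,z],vel=.08,guard=8))
    gripper_to(.0,40); print("open",telemetry.current_opening(),telemetry.current_finger_force(),telemetry.current_ee_pos(),telemetry.current_wrist_force())
    r.move_l([x,y,z+.01],vel=.05); r.move_l([x,y,up],vel=.25)
    print("lifted",telemetry.current_opening(),telemetry.current_wrist_force(),telemetry.current_t())
def place(s,z,up=.27):
    p=tray+s*np.array([np.cos(tt),np.sin(tt)]); q=bestdown([*p,up],tt)
    r.move_to([*p,up],q); r.move_l([*p,z+.03],vel=.25)
    print("guard",r.move_l([*p,z-.004],vel=.04,guard=6),telemetry.current_ee_pos(),telemetry.current_wrist_force())
    gripper_to(.06); r.move_l([*p,up],vel=.25); print(telemetry.current_t())
E
python3 - <<'E'
from a import *
pick(.4905,.2545,.096); place(.045,.098)
vision.snapshot("scene"); print(models.mark_of("die_a","scene")[:4])
E
```

```text
guard False
open 0.02826154439869614 39.99391257762909 [0.4907477  0.25453837 0.09611392] [0.09626994 0.78767837 0.76604037]
lifted 0.028521320445488454 [-0.68139432 -0.88773545 -3.12694124] 9.15
guard True [ 0.4873181  -0.27812622  0.09675705] [-0.044584   -1.72794307  1.23269648]
14.0333
[{'at': [0.4895, -0.2791, 0.0054], 'score': 0.83}, {'at': [0.5092, 0.3081, 0.001], 'score': 0.74}, {'at': [0.4285, 0.323, 0.0045], 'score': 0.67}, {'at': [0.4174, 0.2754, 0.0059], 'score': 0.59}]
```

```bash
python3 - <<'E'
from a import *
pick(.504,.3075,.089); place(-.045,.091)
top=vision.snapshot("top"); sc=vision.snapshot("scene")
cv2.imwrite("pics/after.png",np.hstack([cv2.resize(sc[200:300,160:260],(400,400)),cv2.resize(sc[220:320,420:520],(400,400))])[:,:,::-1])
print(models.mark_of("die_a","scene")[:5]);print(models.mark_of("die_a","top")[:5])
from fit import *
for t,g,d in (("tub",(.464,.289,-.23),(.15,.11,0,.06)),("lid",(.471,-.006,-.065),(.156,.116,.01,.015))):
    for c in("top","scene"):
        m=near(t,c,g)
        if m is not None: print(t,c,*fit({c:m},g,d))
print(telemetry.current_t())
E
```

```text
guard False
open 0.02770927946618082 40.00115990638733 [0.50420888 0.30752886 0.08911157] [0.53378366 0.16342173 0.61473445]
lifted 0.027206511826466263 [-0.23536613 -0.60423821 -2.52594631] 19.7333
guard True [ 0.40004265 -0.29957935  0.08968833] [ 0.21253703 -1.2173577   0.94688415]
24.9667
[{'at': [0.4024, -0.2975, 0.0018], 'score': 0.81}, {'at': [0.4321, 0.3196, 0.0024], 'score': 0.78}, {'at': [0.4916, -0.2784, 0.0056], 'score': 0.72}, {'at': [0.419, 0.2751, 0.0046], 'score': 0.63}]
[{'at': [0.4244, 0.2727, 0.003], 'score': 0.68}, {'at': [0.4349, 0.3214, 0.0005], 'score': 0.61}, {'at': [0.4021, -0.2991, 0.0055], 'score': 0.53}, {'at': [0.4903, -0.2784, 0.006], 'score': 0.45}]
tub top [ 0.46002707  0.28976257 -0.23790521] -0.9661339775155626
lid top [ 0.47046383 -0.00761958 -0.06606592] -0.9726598702502317
25.3667
```

View pics/after.png

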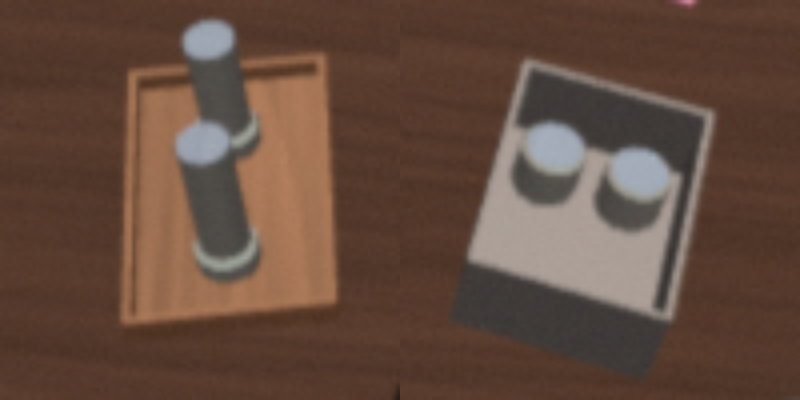

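```bash
python3 - <<'E'
from a import *
def corners(c,P,z):
    w=back(c,P,z)[:,:2]; (x,y),(a,b),t=cv2.minAreaRect((w*1000).astype(np.float32))
    e=(w[0]+w[1]-w[2]-w[3]); print(c,"centre",w.mean(0).round(4),"yaw",np.arctan2(e[1],e[0]).round(3),a,b)
corners("scene",(np.array([[127,60],[314,111],[272,320],[68,263]])+.5)/4-.5+[420,220],.06)
corners("top",(np.array([[138,22],[313,53],[258,283],[78,245]])+.5)/[4.348,4.167]-.5+[154,221],.06)
x,y,t=.4725,-.007,-.066
q=bestdown([x,y,.25],t)
gripper_to(.05); r.move_to([x,y,.25],q); r.move_l([x,y,.09],vel=.25)
print("guard",r.move_l([x,y,.059],vel=.08,guard=6))
gripper_to(0,40); print(telemetry.current_opening(),telemetry.current_ee_pos(),telemetry.current_wrist_force())
r.move_l([x,y,.07],vel=.05); r.move_l([x,y,.25],vel=.25)
print(telemetry.current_opening(),telemetry.current_wrist_force(),telemetry.current_t())
x,y,t=.4635,.2895,-.232
q=bestdown([x,y,.25],t); r.move_to([x,y,.25],q); r.move_l([x,y,.159],vel=.15)
r.hold(.3)
print(telemetry.current_ee_pos(),telemetry.current_t())
top=vision.snapshot("top"); sc=vision.snapshot("scene")
np.savez("lid.npz",top=top,sc=sc)
cv2.imwrite("pics/lidover.png",np.hstack([cv2.resize(sc[210:310,420:520],(400,400),interpolation=cv2.INTER_CUBIC),cv2.resize(top[205:305,150:250],(400,400),interpolation=cv2.INTER_CUBIC)])[:,:,::-1])
from fit import *
for c in("top","scene"):
    for d in models.regions_of("lid",c):
        ys,xs=np.nonzero(d["pixels"]); w=back(c,[[xs.mean(),ys.mean()]],.11)[0,:2]
        if np.hypot(*(w-[x,y]))<.05: print(c,len(xs),*fit({c:d["pixels"]},(x,y,t),(.156,.116,.11,.115)))
E
```

```text
scene centre [0.4647 0.2904] yaw 2.902 109.15525817871094 152.4815216064453
top centre [0.4608 0.2877] yaw -0.23 113.66107940673828 151.5941162109375
guard False
0.01160622062813401 [ 0.47258792 -0.00685108  0.0591214 ] [-0.24633778  0.95516396  1.65072158]
0.011315790224077592 [ 0.57259565 -0.58296701 -3.22499028] 30.2083
[0.46390223 0.28969259 0.15980268] 33.3167
top 1095 [ 0.46073376  0.28788827 -0.23190533] -0.963943898028492
scene 2903 [ 0.46605466  0.28811326 -0.22498798] -0.9750541686292982
```

View pics/lidover.png

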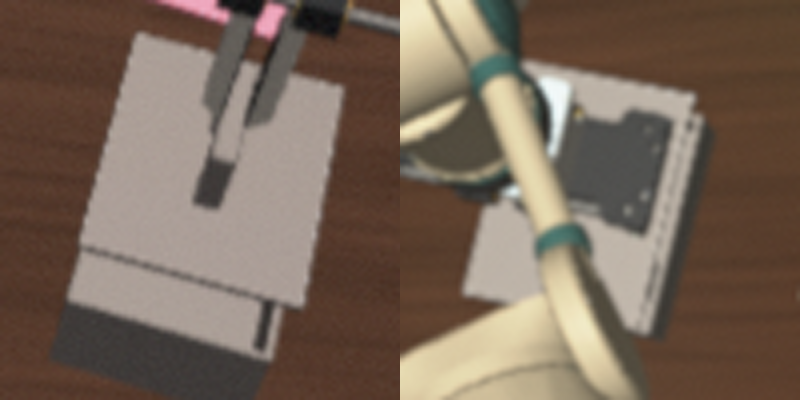

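Lid and tub agree within about 1 mm in both views, so I shift +1 mm in y and lower with a force guard.

```bash
python3 - <<'E'
from a import *
x,y=.4635,.2904
r.move_l([x,y,.128],vel=.1)
g=r.move_l([x,y,.1075],vel=.03,guard=8)
p=telemetry.current_ee_pos(); print(g,p,telemetry.current_wrist_force(),telemetry.current_torque(),telemetry.current_t())
if p[2]<.1115:
    gripper_to(.04); r.move_l([p[0],p[1],.25],vel=.25)
    top=vision.snapshot("top"); sc=vision.snapshot("scene")
    cv2.imwrite("pics/seated.png",np.hstack([cv2.resize(sc[210:310,420:520],(400,400)),cv2.resize(sc[290:390,205:305],(400,400))])[:,:,::-1])
    print(models.mark_of("lid","scene"),models.mark_of("lid","top"))
    for c in("scene","top"): print(models.mark_of("roller",c)[:1],models.mark_of("switch",c)[:1])
E
```

```text
True [0.46324805 0.29028847 0.10909839] [-0.08061953 -0.30646733  3.94154134] [ 0.03746589 -0.09963529 -0.00723425] 34.5833
[{'at': [0.209, -0.3525, 0.011], 'score': 0.93}, {'at': [0.4627, 0.2894, 0.064], 'score': 0.9}, {'at': [0.6796, 0.1234, 0.0126], 'score': 0.89}, {'at': [0.1993, 0.3204, 0.0084], 'score': 0.56}] [{'at': [0.2032, -0.3509, 0.0127], 'score': 0.83}, {'at': [0.6786, 0.1222, 0.0122], 'score': 0.82}, {'at': [0.4648, 0.2936, 0.0597], 'score': 0.64}]
[{'at': [0.6475, -0.1327, 0.1251], 'score': 0.78}] []
[{'at': [0.6446, -0.1286, 0.124], 'score': 0.48}] [{'at': [0.6856, -0.1265, -0.0008], 'score': 0.57}]
```

View pics/seated.png

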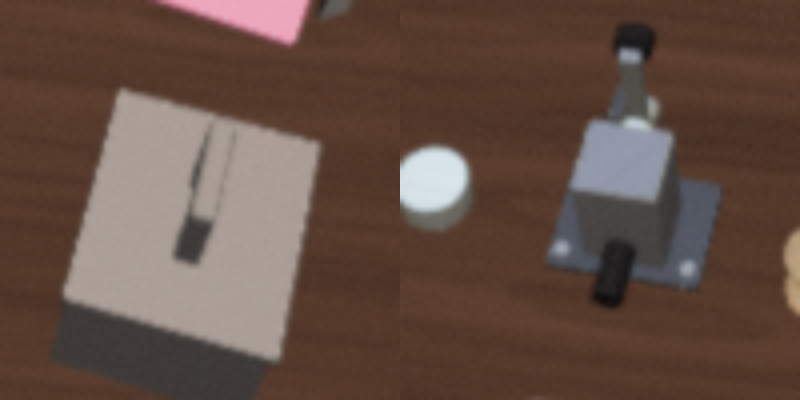

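The lid is seated, with a level plate meeting the rim and TCP at z = 109 mm as expected. The lever is upright, roller at scene (263,300). Next comes the switch.

```bash
python3 - <<'E'
from a import *
P=(np.array([[538,432],[663,437],[662,520],[537,520]])-[400,300]+.5)/[4.348,4.167]-.5+[307,136]
w=back("top",P,.006)[:,:2]; print(w.round(4)); 
e=(w[0]-w[1])+(w[3]-w[2]); th=np.arctan2(-e[0],e[1]); print("yaw",th)  # +y is left in the top picture
b=np.array([.68,-.237]);s=np.array([.709,-.0305]);d=s-b;print("by bystanders",np.arctan2(-d[0],d[1]))
vision.snapshot("scene")
for d in models.mark_of("roller","scene")[:2]: print(d)
rx,ry=.6465,-.1305
u=np.array([-np.sin(th),np.cos(th)])
np.save("sw.npy",[rx,ry,th])
st=np.array([rx,ry])-.050*u
q=bestdown([*st,.25],th)
gripper_to(0); r.move_to([*st,.25],q); r.move_l([*st,.130],vel=.2); r.hold(.3)
f0=np.array(telemetry.current_wrist_force())
g=r.move_l([*(st+.040*u),.130],vel=.03,guard=1.3)
p=np.array(telemetry.current_ee_pos()); print(g,p,"along",(p[:2]-[rx,ry])@u,np.array(telemetry.current_wrist_force())-f0,telemetry.current_t())
sc=vision.snapshot("scene"); print(models.mark_of("roller","scene")[:2])
cv2.imwrite("pics/contact.png",cv2.resize(sc[255:375,195:325],(520,480))[:,:,::-1])
E
```

```text
[[ 0.7138 -0.0953]
 [ 0.7077 -0.1766]
 [ 0.6494 -0.1734]
 [ 0.652  -0.0925]]
yaw -0.053460662011870434
by bystanders -0.1395233730669829
{'at': [0.6494, -0.1303, 0.1251], 'score': 0.67}
{'at': [0.4033, -0.2983, 0.001], 'score': 0.27}
True [ 0.64589447 -0.14173659  0.13000287] along -0.011252893304716958 [-0.25157426 -1.42178036  4.06097368] 41.3583
[{'at': [0.6501, -0.1268, 0.1242], 'score': 0.7}]
```

View pics/contact.png

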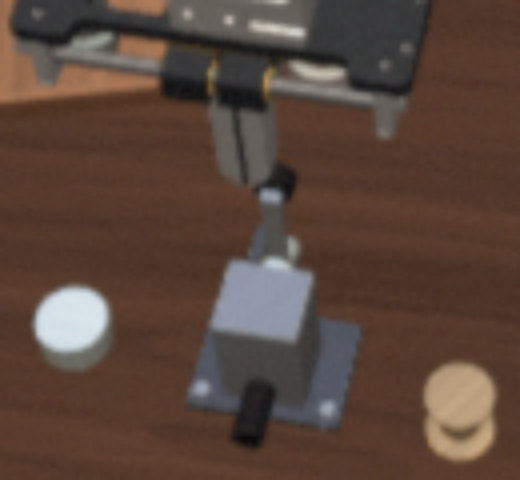

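```bash
python3 - <<'E'
from a import *
print(telemetry.current_wrist_force(),telemetry.current_ee_pos(),telemetry.current_opening())
print(proj("scene",[[.6459,-.1417,.105],[.6459,-.1417,.125],[.6475,-.1305,.125],[.6475,-.1305,.135]]))
rx,ry,th=np.load("sw.npy")
p=np.array(telemetry.current_ee_pos()); u=np.array([-np.sin(th),np.cos(th)])
r.move_l([*(p[:2]-.015*u),.130],vel=.05); r.hold(.3); print("off",telemetry.current_wrist_force())
sc=vision.snapshot("scene"); print(models.mark_of("roller","scene")[:1])
E
```

```text
[ 0.9068724  -1.81117326  4.54149614] [ 0.64588388 -0.14186596  0.12994656] 0.00046807823874304603
[[258.72479885 303.49855797]
 [257.91039252 297.9884792 ]
 [263.42286709 299.27623709]
 [263.04720941 296.46452401]]
off [-0.24608431 -0.22824443  0.16450133]
[{'at': [0.652, -0.1281, 0.1265], 'score': 0.64}]
```

The contact force points mostly upwards, so the roller met the tapered fingertip. I'll turn the tool 90° so the flat finger side pushes, and go 12 mm lower.

```bash
python3 - <<'E'
from a import *
rx,ry,th=np.load("sw.npy"); rx=.648; th=-.06
u=np.array([-np.sin(th),np.cos(th)]); st=np.array([rx,ry])-.035*u
p=telemetry.current_ee_pos(); r.move_l([*st,.19],vel=.15)
q=bestdown([*st,.19],th+np.pi/2); r.move_to([*st,.19],q); r.move_l([*st,.118],vel=.15); r.hold(.3)
f0=np.array(telemetry.current_wrist_force())
g=r.move_l([*(st+.045*u),.118],vel=.03,guard=1.3)
p=np.array(telemetry.current_ee_pos()); r.hold(.1); print(g,p,"along",(p[:2]-[rx,ry])@u,np.array(telemetry.current_wrist_force())-f0,telemetry.current_t())
sc=vision.snapshot("scene"); print(models.mark_of("roller","scene")[:1])
cv2.imwrite("pics/contact2.png",cv2.resize(sc[255:375,195:325],(520,480))[:,:,::-1])
E
```

```text
True [ 0.64686818 -0.14801358  0.11776421] along -0.017549937415865042 [ 1.43960319 -0.28099104  1.50975389] 46.0583
[]
```

View pics/contact2.png

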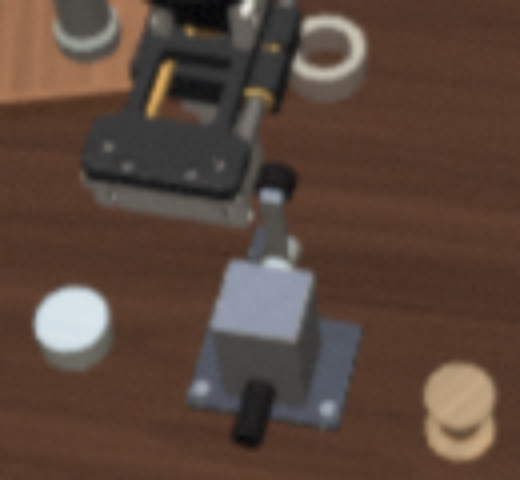

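```bash
python3 - <<'E'
from a import *
rx=.648; ry=-.1305; th=-.06
u=np.array([-np.sin(th),np.cos(th)]); c=np.array([rx,ry])
for s in (-.005,.010,.018):
    r.move_l([*(c+s*u),.118],vel=.05); r.hold(.15); print(s,telemetry.current_ee_pos(),telemetry.current_wrist_force(),telemetry.current_t())
r.hold(.3)
sc=vision.snapshot("scene"); print(models.mark_of("roller","scene")[:1])
cv2.imwrite("pics/push.png",cv2.resize(sc[255:375,195:325],(520,480))[:,:,::-1])
E
```

```text
-0.005 [ 0.64724532 -0.13552718  0.11759197] [-2.00613182 -2.54891626 -1.83937096] 46.7167
0.01 [ 0.64855569 -0.12078533  0.11803263] [-0.55542474 -5.14031168 -2.98879222] 47.3167
0.018 [ 0.64935763 -0.11273954  0.11852891] [-0.47385678 -3.67269475  1.64998827] 47.775
[{'at': [0.6507, -0.0958, 0.1156], 'score': 0.5}]
```

View pics/push.png

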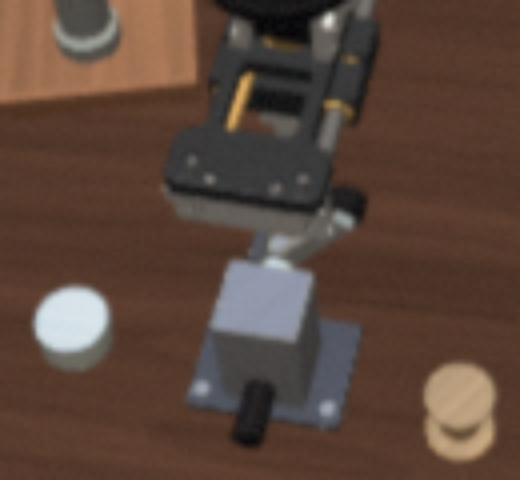

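The lever leans about 0.6 rad, with the roller at crop (347,205), some 35 mm sideways. It is tripped and held, so I back off and check.

```bash
python3 - <<'E'
from a import *
rx=.648; ry=-.1305; th=-.06
u=np.array([-np.sin(th),np.cos(th)]); c=np.array([rx,ry])
r.move_l([*(c-.045*u),.118],vel=.08); r.move_l([*(c-.045*u),.26],vel=.2)
r.move_l([.45,-.10,.30],vel=.25); r.hold(.3)
sc=vision.snapshot("scene"); vision.snapshot("top"); print(models.mark_of("roller","scene")[:1])
for t in ("lid","die_a"): print([np.round(d["at"],3).tolist() for d in models.mark_of(t,"scene")])
for t in "blanks spool glue tape".split(): print(t,[np.round(d["at"],3).tolist() for d in models.mark_of(t,"top")[:2]])
print(telemetry.current_t())
cv2.imwrite("pics/final.png",sc[:,:,::-1])
E
```

```text
[{'at': [0.6484, -0.1315, 0.1258], 'score': 0.71}]
[[0.463, 0.29, 0.063], [0.207, -0.357, 0.012], [0.68, 0.125, 0.011], [0.201, 0.32, 0.007]]
[[0.405, -0.298, 0.0], [0.488, -0.276, 0.005]]
blanks [[0.399, 0.141, 0.002], [0.681, -0.236, 0.003]]
spool [[0.709, -0.031, 0.002]]
glue [[0.398, 0.142, -0.003]]
tape []
51.725
```

View pics/final.png

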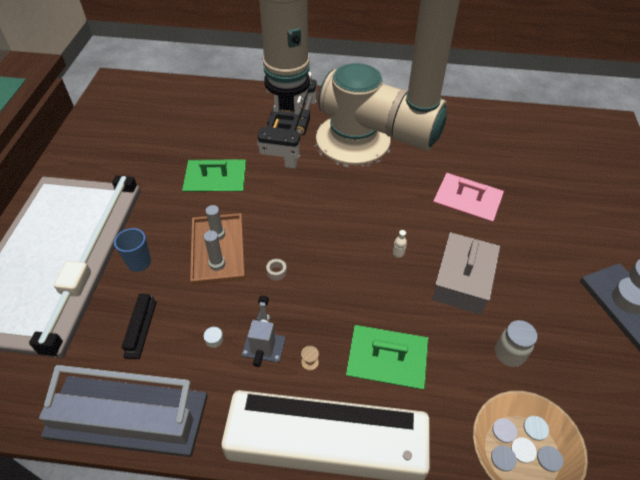

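The final picture shows both dies upright in the tray at (215,240), the lid seated at (468,270), the lever upright at (263,302) and the bystanders where they were.

```bash
python3 -c "
from plant import r; print(r.sign_off())"
```

```text
the job is handed in; nothing more can be done
None
```

Job handed in at about 52 s of the 72 s limit: both tall dies stand in the tray, the lid is seated on the tub, the lever was tripped at about 0.6 rad, held and sprang back, and no bystander looks moved in the final picture; the verdict was not shown.

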